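Slide the spray can and the jar back into the rack bays

ROBOT

A 6-joint arm with a two-finger parallel gripper is mounted at the origin on a cart in front of the work surface, level with it; the furniture and walls round the work are solid. World frame = base frame: x ahead of the robot, y to its left, z up, the work surface at z = 0. Lengths are in m, angles in degrees, forces in N, time in s.
With the tool pointing down it reaches from about 0.35 to 0.875 m from the base axis. Payload 4.2 kg.
Tool frame: the origin (TCP) lies midway between the tips of the shut fingers; the grasp point (between the pads) lies 19 mm behind it; z points along the fingers, y is the line along which they close (so a half turn about z gives the same grasp; the last joint's range is limited). The gripper opens to 87 mm and grips with 3 to 60 N. Pads are 19 mm wide; open, the fingers measure 117 mm over their backs; the gripper's body (75 mm by 190 mm) begins 51 mm behind the grasp point.
Start: joints at [87.64, 22.042, 0.453, 0, -68.411, -14.817], TCP at [0.185, 0.597, 0.223] pointing down, gripper open.
Joint ranges: [-179.83, 179.83], [-69.29, 118.12], [-61.27, 80.66], [-181.25, 117.63], [-171.15, -9.14], [-177.46, 177.46]. Speed limits (degrees/s): [159.86, 159.86, 180, 180, 180, 180].

INTERFACE

Orientations are given as [roll, pitch, yaw] about the fixed x, y, z axes, in that order (R = Rz(yaw) Ry(pitch) Rx(roll)).
In Python, from workcell import env gives the robot as it stands. The module is installed in compiled form; this text tells all that it offers. Calls block until the motion is done:
- env.goto(position, orientation): joint-space move of the TCP to a pose.
- env.move_straight(position, rotation=None, rate=0.15, force_limit=None): straight line of the TCP; rotation=None keeps the orientation; rate is the mean speed in m/s. With force_limit (N) it stops when the force on the tool has changed by that much, and returns True; else False.
- env.set_joints(angles): joint-space move.
- env.gripper_to(opening, grasp_force=None): opening from 0.0 (shut) to 1.0 (fully open); grasp_force is the grip in N (None keeps the last); returns when the fingers have stopped.
- env.dwell(seconds).
- env.inverse_kinematics(position, orientation): joint angles nearest the present ones, or None.
- env.read_state(): the state.
- env.grab_frame(name): name is "scene" or "top" or "wrist"; returns a dict with "image" (400x640x3 uint8, blue, green, red), "fx", "fy", "cx", "cy" (pixels), "D" ([k1, k2, p1, p2, k3] as OpenCV has them; the pictures are not rectified), "position" and "orientation" of the camera in the world. Camera axes: x right, y up, looking along -z (the intrinsics and any distortion apply to the point x, -y, -z); pixel columns grow to the right and rows downward; lengths in m; the calibration is good to about 2 mm. A picture is of the moment at which its call begins. There is no depth.
A pose or a line that the arm cannot do raises env.Unreachable and nothing moves.
- env.close_job(): hands the job in; it is judged then, once.
Trained networks look in a picture, given as the dict that the camera call returned (one of the last four; its "shot" number tells which), for a name from the list of things; names that differ only in an ending like _2 or _b are one class to them, and where a whole thing is asked for, a point or a joint stands for the part that bears it (a point fixed in the world has none). Each returns a list of dicts, best first, with "score" (0 to 1); they miss things now and then, are a little off and sometimes report something else, mostly with a low value. They report only what shows in the picture. A call takes as long as a camera call. They do not tell look-alikes from the thing itself.
- env.search_frame(picture, thing): "xyz" ([x, y, z] in m, in world coordinates, good to about 4 mm: the middle of the surface that is visible of it).
- env.trace(picture, thing): "mask" (400x640 bool, what is visible of it).
The state is a dict: "clock": time; "joint_positions": joint angles; "qvel": joint speeds; "joint_torque": joint torques, N m; "position": TCP position; "tool_rot": TCP orientation; "force": force on the tool from outside, world axes, zero at the start; "wrist_torque": the same for the moment, N m; "opening": opening from 0.0 (shut) to 1.0 (fully open); "finger_force": force on a finger pad.
Only numpy, scipy, OpenCV 4.12 (cv2) and the standard library are available. Lean on these libraries where they do the work, as an engineer would, in place of code of your own. Each camera call takes 0.05 s, during which the arm holds its last target. There are 200 camera calls.

TASK

The tall spray can and the slim jar stand loose in front of the low wooden rack: push them along the worktop, low on the body so that they slide upright and do not tip, into the rack's two bays, one in each (either way round), until each stands wholly inside its bay. Only push gently with the fingertips or the outside of the fingers; do not grip or lift them, and leave the other things where they are.

Things in the scene. Friction and masses are not known exactly. Their poses are not given: they have to be found in the camera images.
- can: tall slim round spray can, 54 mm across, 196 mm high, about 0.28 kg (0.2 to 0.4), standing loose in front of the rack. Origin: centre of its underside, z up its axis. It slides on the worktop with ordinary friction: pushed no higher than about 25 mm above the worktop it slides, pushed higher up it may tip
- jar: slim round jar with a dark screw lid, 44 mm across, 105 mm high, about 0.11 kg, standing loose in front of the rack beside the spray can (either may be on the left). Origin: centre of its underside, z up its axis. Pushed no higher than about 20 mm above the worktop it slides, pushed higher up it may tip
- rack: low wooden rack fixed to the worktop, open towards the robot: three parallel rails (10 mm thick, 18 mm high, centred at y = -90, 0, +90 mm) and a back rail form two bays side by side, each 80 mm wide, 76 mm deep, floored by the bare worktop; the outer rails run 30 mm further forward, splayed out by 0.45 rad. Origin: front end of the middle rail, on the worktop; x into the bays, y left, z up
- bay_left (a point): middle of the open front of the left bay (on the front line, on the worktop, 45 mm left of the rack's origin); axes as the rack's: x into the bay, y to the left
- bay_right (a point): the same for the right bay, 45 mm right of the rack's origin
- peg: bystander: wooden clothes peg, 72 x 15 x 12 mm, lying between and in front of the two. Origin: centre of its underside
- spool: bystander: spool of cream thread, 30 mm across, 48 mm high, standing beyond the rack at the left edge of the sink. Origin: centre of its underside
- candle: bystander: candle in a clear glass, 76 mm across, 90 mm high, on the right. Origin: centre of its underside
- balm: bystander: round pot with a grey lid, 69 mm across, 41 mm high, on the right. Origin: centre of its underside
- tape: bystander: roll of tape lying flat, 98 mm across, 25 mm high, at the front right. Origin: centre of its underside
- keys: bystander: bunch of keys, about 76 x 107 x 8 mm, on the right. Origin: centre of its underside
Not all that is in view belongs to the job. Of the things like the jar, leave any that is pink; of the rest the larger one is meant.

How it is judged (in metres and radians):
At the end, for the whole second after the job is handed in: one of the two stands in the left bay and the other in the right: each upright on the worktop (leaning less than 0.06 rad), at rest, no more than 5 mm of it in front of the front line of the bays (spray can's axis at least 22 mm, jar's at least 17 mm behind that line) and between its rails (((x of can in the frame of bay_left between 0.022 and 0.085 m and y of can in the frame of bay_left between -0.03 and 0.03 m and x of jar in the frame of bay_right between 0.017 and 0.085 m and y of jar in the frame of bay_right between -0.03 and 0.03 m) or (x of can in the frame of bay_right between 0.022 and 0.085 m and y of can in the frame of bay_right between -0.03 and 0.03 m and x of jar in the frame of bay_left between 0.017 and 0.085 m and y of jar in the frame of bay_left between -0.03 and 0.03 m)) and angle between each of can, jar's own z axis and vertical below 0.06 rad and height (world z) of can between -0.004 and 0.004 m and linear speed of each of can, jar below 0.01 m/s and height (world z) of jar between -0.004 and 0.004 m); the robot touches nothing.
It fails at once if the spray can or the jar is tipped (leans more than 0.35 rad) (angle between any of can, jar's own z axis and vertical above 0.35 rad).
It fails at once if the spray can or the jar is lifted (its underside more than 15 mm up) (height (world z) of any of can, jar above 0.015 m).
It fails at once if the spray can or the jar is gripped or shoved hard (more than 30 N from the fingers) (contact force between the fingers and can above 30 N or contact force between the fingers and jar above 30 N).
It fails at once if another thing is moved by more than 30 mm (distance of any of peg, spool, candle, balm, tape, keys from where it was at the start of the episode above 0.03 m).
It also fails if it takes over 72 s, if anything falls off the work surface, if the arm or the gripper's body presses on something with over 40 N, if the wrist force passes 120 N, or if a joint passes its speed limit or range.

## Working session

There is one attempt and no reset: what is moved stays moved. The work goes in short steps, each a Python script; the robot and the scene stay as the last script left them, time stands still between calls to the robot, and variables do not carry over. Pictures are saved under pics/ and viewed, at most 10 in all, crops included, and the job is handed in when it is done.

```bash
mkdir -p pics
python3 - <<'E'
from workcell import env
import cv2,numpy as np
for n in ("top","scene"):
    f=env.grab_frame(n); cv2.imwrite(f"pics/{n}1.png",f["image"])
    print(n,f["position"],f["orientation"],f["fx"],f["D"])
    for t in ["can","jar","rack","peg","spool","candle","balm","tape","keys"]:
        try: print(t,[(np.round(d["xyz"],3).tolist(),round(d["score"],2)) for d in env.search_frame(f,t)])
        except Exception as e: print(t,e)
print(env.read_state())
E
```

```text
top [ 0.54410899 -0.10864378  1.04149505] [  2.20385932  -0.63277589 -90.76167809] 433.76910100617187 [-0.08577455  0.          0.          0.          0.        ]
can [([0.518, 0.031, 0.19], 0.84)]
jar [([0.574, -0.196, 0.104], 0.68), ([0.501, -0.166, 0.079], 0.67), ([0.514, -0.08, 0.104], 0.62)]
rack [([0.516, -0.081, 0.102], 0.75), ([0.675, -0.013, 0.013], 0.64)]
peg [([0.494, -0.027, 0.009], 0.63)]
spool [([0.754, 0.129, 0.046], 0.64)]
candle [([0.527, -0.379, 0.049], 0.57)]
balm [([0.607, -0.378, 0.042], 0.73)]
tape [([0.425, -0.362, 0.027], 0.8)]
keys [([0.64, -0.304, 0.003], 0.87), ([0.515, -0.079, 0.103], 0.33)]
scene [-0.09279743  0.23552029  0.49059892] [  60.25378986    0.34523235 -118.47316144] 417.358312824282 [-0.02572132  0.          0.          0.          0.        ]
can [([0.498, 0.045, 0.108], 0.62)]
jar [([0.497, -0.067, 0.065], 0.81), ([0.561, -0.178, 0.077], 0.7), ([0.489, -0.158, 0.047], 0.55), ([0.485, -0.029, 0.009], 0.43)]
rack [([0.677, 0.04, 0.016], 0.9)]
peg [([0.485, -0.024, 0.013], 0.72)]
spool [([0.741, 0.136, 0.03], 0.85)]
candle [([0.51, -0.356, 0.059], 0.97)]
balm [([0.603, -0.361, 0.036], 0.65)]
tape [([0.419, -0.358, 0.017], 0.94)]
keys [([0.621, -0.306, 0.003], 0.7), ([0.6, -0.361, 0.035], 0.32)]
{'clock': 1.0, 'joint_positions': array([ 8.76392265e+01,  2.20388596e+01,  4.53442529e-01, -4.08126736e-04,
       -6.84117598e+01, -1.48186239e+01]), 'qvel': array([-0.02540419,  0.00679426, -0.00022627, -0.07834011,  0.02802335,
        0.01036791]), 'joint_torque': array([ 6.74919247e-04, -3.90472305e+01,  1.87623686e+01,  4.22458112e+00,
        1.55600865e-02, -1.48905332e-05]), 'position': array([0.1845505 , 0.59710921, 0.22258434]), 'tool_rot': array([-1.79997368e+02,  1.08894253e-03, -1.71795476e+01]), 'force': array([ 0.62894421, -0.92171485, -0.49596234]), 'wrist_torque': array([-0.02563993,  0.00111078,  0.01706652]), 'finger_force': 0.0, 'opening': 0.9999764124561946}
```

View pics/top1.png

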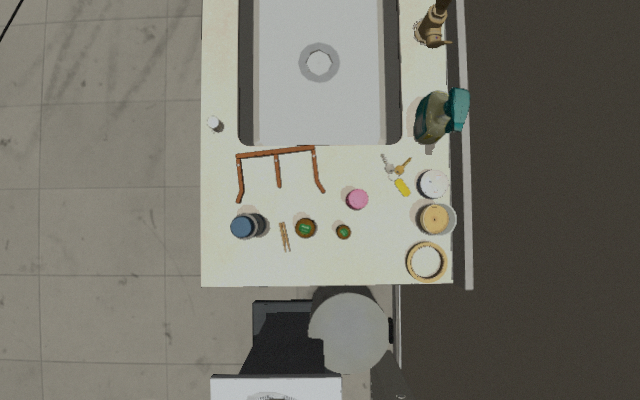

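View pics/scene1.png

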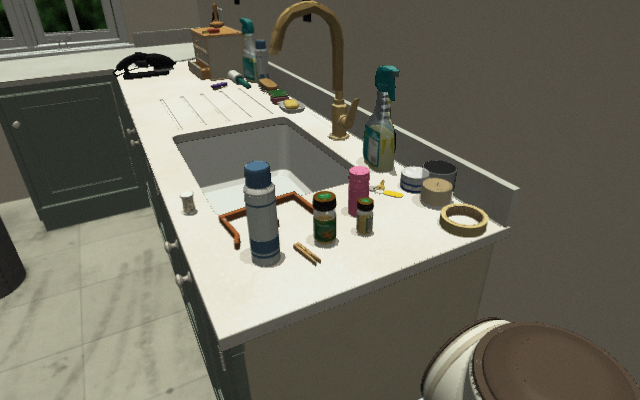

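The top view shows the can at (243,226), the peg at (285,237), and the rack with its middle rail front at (280,187). There are three jar look-alikes: pink at (357,199), a big one at (305,228), and a small one at (344,232). In the scene view they are at (358,190), (325,218) and (365,215). I'm choosing the larger non-pink one, (305,228) in top. Next I'll fit the poses by silhouette and check close crops.

```bash
cat > h.py <<'E'
import numpy as np,cv2
from scipy.spatial.transform import Rotation as Ro
from scipy.optimize import minimize
from workcell import env
def proj(f,P):
    R=Ro.from_euler('xyz',f["orientation"],degrees=True).as_matrix()
    c=(np.asarray(P,float)-f["position"])@R*[1,-1,-1]
    K=np.array([[f["fx"],0,f["cx"]],[0,f["fy"],f["cy"]],[0,0,1]])
    return cv2.projectPoints(c.reshape(-1,1,3),np.zeros(3),np.zeros(3),K,np.array(f["D"],float))[0][:,0]
def hull(f,P,m):
    q=cv2.convexHull(proj(f,P).astype(np.float32))
    cv2.fillConvexPoly(m,np.round(q*16).astype(np.int32),1,shift=4)
a=np.linspace(0,2*np.pi,40)
def cyl(x,y,d,h): return np.array([[x+d/2*np.cos(t),y+d/2*np.sin(t),z] for z in(0,h) for t in a])
def box(p,q,w):  # rail from p to q thickness w
    p,q=np.array(p),np.array(q);u=(q-p)/np.linalg.norm(q-p);n=np.array([-u[1],u[0]])*w/2
    return [np.r_[v,z] for v in(p+n,p-n,q+n,q-n) for z in(0,.018)]
S,C=30e-3*np.tan(.45),.03
RAILS=[((0,0),(.081,0)),((0,.09),(.081,.09)),((0,-.09),(.081,-.09)),((.081,-.095),(.081,.095)),((-C,.09+S),(0,.09)),((-C,-.09-S),(0,-.09))]
def rack(x,y,th):
    c,s=np.cos(th),np.sin(th);R=np.array([[c,-s,0],[s,c,0],[0,0,1]])
    return [np.array(box(p,q,.01))@R.T+[x,y,0] for p,q in RAILS]
def fit(fm,parts,x0,step):  # mean (1-IoU) over pictures
    def cost(v):
        r=0
        for f,m in fm:
            g=np.zeros((400,640),np.uint8)
            for P in parts(*v): hull(f,P,g)
            g=cv2.GaussianBlur(g.astype(np.float32),(5,5),1);b=cv2.GaussianBlur(m.astype(np.float32),(5,5),1)
            r+=1-np.minimum(g,b).sum()/np.maximum(g,b).sum()
        return r/len(fm)
    o=minimize(cost,x0,method='Nelder-Mead',options=dict(initial_simplex=np.vstack([x0]+[np.array(x0)+np.eye(len(x0))[i]*step[i] for i in range(len(x0))]),xatol=1e-4,fatol=1e-4))
    return o.x,o.fun
def mask(f,t,near):  # trace whose mask centre is nearest the projected point
    L=env.trace(f,t); p=proj(f,[near])[0]
    return min((d["mask"] for d in L),key=lambda m:np.hypot(*(np.argwhere(m).mean(0)[::-1]-p))) if L else None
def locate(fs,c0,j0):
    out={}
    for t,p0,d,h in(("can",c0,.054,.196),("jar",j0,.044,.105)):
        fm=[(f,mask(f,t,[*p0,h/2])) for f in fs]; fm=[x for x in fm if x[1] is not None]
        for f,m in fm+[None]*0:
            pass
        out[t]=fit(fm,lambda x,y:[cyl(x,y,d,h)],p0,[.015,.015])
        print(t,np.round(out[t][0],4),round(out[t][1],3))
    return out
E
python3 - <<'E'
from h import *
fs=[env.grab_frame(n) for n in("top","scene")]
for k in range(2): locate([fs[k]],[.515,.035],[.513,-.08])
locate(fs,[.515,.035],[.513,-.08])
for s in([fs[0]],[fs[1]],fs):
    fm=[(f,mask(f,"rack",[.67,-.02,0])) for f in s]
    r=fit(fm,rack,[.61,-.02,.1],[.02,.02,.1]);print(r)
im=fs[0]["image"].copy()
for P in rack(*r[0]):
    cv2.polylines(im,[cv2.convexHull(proj(fs[0],P).astype(np.float32)).astype(np.int32)],True,(255,0,0),1)
A=cv2.resize(im[130:270,215:375],None,fx=4,fy=4,interpolation=cv2.INTER_CUBIC)
cv2.imwrite("pics/c1.png",A)
cv2.imwrite("pics/c2.png",cv2.resize(fs[1]["image"][150:270,210:400],None,fx=4,fy=4))
E
```

```text
can [0.5198 0.0367] 0.175
jar [ 0.5137 -0.0792] 0.136
can [0.5201 0.0439] 0.117
jar [ 0.5142 -0.0785] 0.053
can [0.5177 0.0448] 0.159
jar [ 0.5138 -0.0792] 0.111
(array([ 0.61120664, -0.01628256,  0.09918977]), np.float64(0.19135481119155884))
(array([ 0.61211433, -0.01536034,  0.11371282]), np.float64(0.5012406706809998))
(array([ 0.61152225, -0.01557193,  0.11626988]), np.float64(0.3510219156742096))
```

View pics/c1.png

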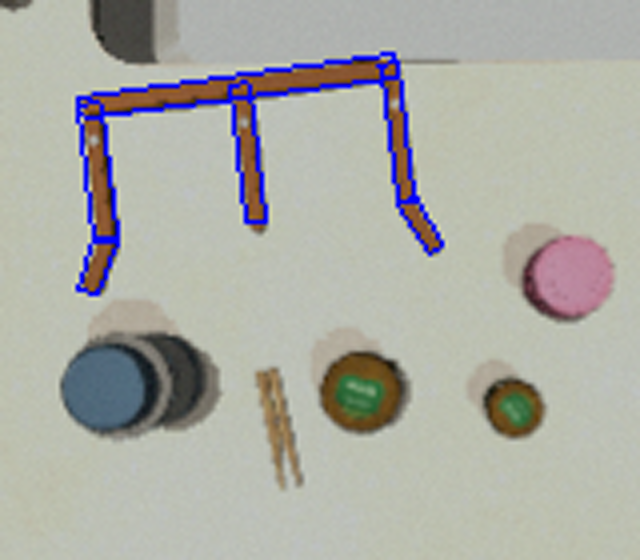

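View pics/c2.png

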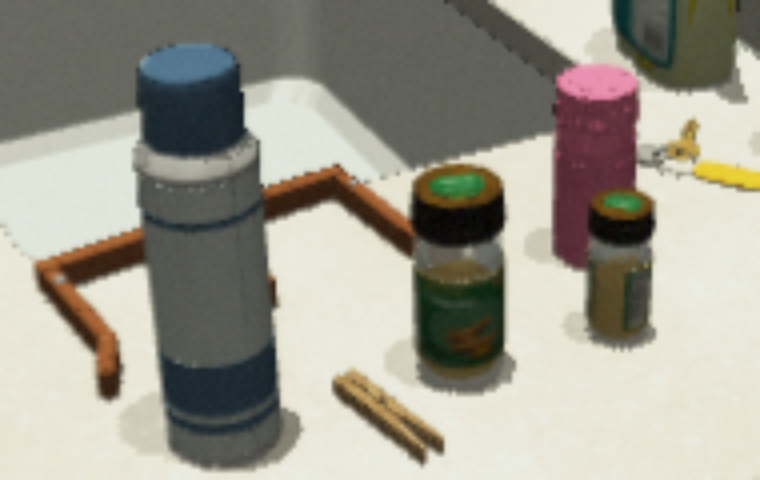

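Choice confirmed: the big jar with the dark lid has its base near (455,370) in the crop, while the pink one and the small one stay. The overlaid rack model matches the rails. The plan is to use a flat face of the right-hand finger, with the tool tilted back 35° so the body clears the tall can. The can goes to the left bay first, then the jar to the right bay. I'll check IK before moving.

```bash
cat >> h.py <<'E'
RK=(.611,-.016,.105); TILT=np.radians(35); OFF=.051; DX=.0095*np.cos(TILT)
def bay(side,d):
    c,s=np.cos(RK[2]),np.sin(RK[2]);y=.045*side
    return np.array([RK[0]+c*d-s*y,RK[1]+s*d+c*y])
def rackxy(p):
    c,s=np.cos(RK[2]),np.sin(RK[2]);d=np.array(p)-RK[:2];return np.array([c*d[0]+s*d[1],-s*d[0]+c*d[1]])
FLIP=1
def pose(obj,gap,psi,R,z=.010):
    """TCP pose with right finger's face 'gap' behind the cylinder's surface, pushing along psi"""
    f=np.array([np.cos(psi),np.sin(psi)]);l=np.array([-f[1],f[0]])
    p=np.asarray(obj)-f*(R+gap+DX)+l*OFF
    zt=np.r_[np.sin(TILT)*f,-np.cos(TILT)];yt=np.r_[l,0]*FLIP;xt=np.cross(yt,zt)
    return np.r_[p,z],Ro.from_matrix(np.c_[xt,yt,zt]).as_euler('xyz',degrees=True)
E
python3 - <<'E'
import h; from h import *
can,jar=np.array([.519,.044]),np.array([.5138,-.079])
for o,t,R in((can,bay(1,.042),.027),(jar,bay(-1,.028),.022)):
    d=t-o;psi=np.arctan2(d[1],d[0]);print(t,np.degrees(psi))
    for h.FLIP in(1,-1):
        for ob,g,z in((o,.09,.22),(o,.03,.22),(o,.03,.01),(t,0,.01)):
            P=pose(ob,g,psi,R,z);q=env.inverse_kinematics(*P);print(h.FLIP,np.round(P[0],3),np.round(P[1],1),None if q is None else np.round(q,0))
E
```

```text
[0.64805237 0.03315407] -4.804013480174646
1 [0.399 0.105 0.22 ] [180.   35.  175.2] None
1 [0.459 0.1   0.22 ] [180.   35.  175.2] [ 32.  -7. -61.  72. -21. 168.]
1 [0.459 0.1   0.01 ] [180.   35.  175.2] [  -9.   23.  -59. -174.  -27.   89.]
1 [0.618 0.087 0.01 ] [180.   35.  175.2] [  -7.   29.  -37. -172.  -11.   84.]
-1 [0.399 0.105 0.22 ] [180.  -35.   -4.8] None
-1 [0.459 0.1   0.22 ] [180.  -35.   -4.8] [ 32.  -7. -61.  72. -21. -12.]
-1 [0.459 0.1   0.01 ] [180.  -35.   -4.8] [  -9.   23.  -59. -174.  -27.  -91.]
-1 [0.618 0.087 0.01 ] [180.  -35.   -4.8] [  -7.   29.  -37. -172.  -11.  -96.]
[ 0.64356211 -0.05781756] 9.271218666784025
1 [ 0.387 -0.048  0.22 ] [-180.    35.  -170.7] [  21.  -20.  -59.   23.  -17. -121.]
1 [ 0.447 -0.038  0.22 ] [-180.    35.  -170.7] [  18.  -11.  -54.   22.  -13. -119.]
1 [ 0.447 -0.038  0.01 ] [-180.    35.  -170.7] [-10.  18. -38. -84. -11.  10.]
1 [ 0.606 -0.012  0.01 ] [-180.    35.  -170.7] None
-1 [ 0.387 -0.048  0.22 ] [180.  -35.    9.3] [ 21. -20. -59.  23. -17.  59.]
-1 [ 0.447 -0.038  0.22 ] [180.  -35.    9.3] [ 18. -11. -54.  22. -13.  61.]
-1 [ 0.447 -0.038  0.01 ] [180.  -35.    9.3] [ -10.   18.  -38.  -84.  -11. -170.]
-1 [ 0.606 -0.012  0.01 ] [180.  -35.    9.3] None
```

```bash
sed -i 's/TILT=np.radians(35)/TILT=np.radians(45)/' h.py
python3 - <<'E'
import h; from h import *
env.set_joints([87.6,10,-30,0,-50,-15])
env.set_joints([87.6,10,-50,-174,-40,89])
print({k:np.round(v,3) for k,v in env.read_state().items() if k in("clock","position","tool_rot")})
can,jar=np.array([.519,.044]),np.array([.5138,-.079])
for o,t,R,ps in((can,bay(1,.042),.027,(-4.8,)),(jar,bay(-1,.028),.022,(9.3,4,0,-5))):
  for psi in ps:
    for h.TILT in np.radians([40,45,50]):
      for h.FLIP in(1,-1):
        r=[]
        for ob,g,z in((o,.06,.22),(o,.03,.12),(o,.03,.01),(t,0,.01)):
            P=pose(ob,g,np.radians(psi),R,z);q=env.inverse_kinematics(*P);r.append(None if q is None else np.round(q,0).astype(int).tolist())
        print(psi,np.degrees(h.TILT),h.FLIP,r)
E
```

```text
{'clock': np.float64(5.083), 'position': array([-0.155,  0.589,  0.238]), 'tool_rot': array([-174.012,   69.769,  -81.892])}
-4.8 40.0 1 [None, None, None, [-8, 30, -41, -175, -21, 87]]
-4.8 40.0 -1 [None, None, None, [-8, 30, -41, -175, -21, -93]]
-4.8 45.0 1 [None, [-9, 5, -57, -169, -17, 83], None, [-8, 32, -45, -176, -32, 89]]
-4.8 45.0 -1 [None, [-9, 5, -57, -169, -17, -97], None, [-8, 32, -45, -176, -32, -91]]
-4.8 50.0 1 [None, None, None, [-8, 34, -48, -176, -42, 89]]
-4.8 50.0 -1 [None, None, None, [-8, 34, -48, -176, -42, -91]]
9.3 40.0 1 [None, None, [-26, 21, -42, -107, -23, 46], None]
9.3 40.0 -1 [None, None, [-26, 21, -42, -107, -23, -134], None]
9.3 45.0 1 [None, None, [-35, 25, -47, -118, -34, 68], [-15, 29, -26, -112, -19, 41]]
9.3 45.0 -1 [None, None, [-35, 25, -47, -118, -34, -112], [-15, 29, -26, -112, -19, -139]]
9.3 50.0 1 [None, [-20, 4, -40, -90, -22, 20], [-42, 32, -52, -124, -46, 83], [-22, 32, -32, -127, -30, 63]]
9.3 50.0 -1 [None, [-20, 4, -40, -90, -22, -160], [-42, 32, -52, -124, -46, -97], [-22, 32, -32, -127, -30, -117]]
4 40.0 1 [None, None, [-28, 21
[... 768 characters left out ...]
, -113]]
0 50.0 1 [None, [-18, 3, -42, -105, -14, 27], None, [-22, 33, -40, -149, -35, 79]]
0 50.0 -1 [None, [-18, 3, -42, -105, -14, -153], None, [-22, 33, -40, -149, -35, -101]]
-5 40.0 1 [None, None, [-31, 24, -54, -145, -30, 79], [-15, 28, -29, -139, -10, 57]]
-5 40.0 -1 [None, None, [-31, 24, -54, -145, -30, -101], [-15, 28, -29, -139, -10, -123]]
-5 45.0 1 [None, None, [-35, 30, -60, -150, -46, 91], [-19, 31, -39, -157, -26, 79]]
-5 45.0 -1 [None, None, [-35, 30, -60, -150, -46, -89], [-19, 31, -39, -157, -26, -101]]
-5 50.0 1 [None, [-21, 4, -45, -120, -14, 41], None, [-21, 34, -43, -160, -38, 84]]
-5 50.0 -1 [None, [-21, 4, -45, -120, -14, -139], None, [-21, 34, -43, -160, -38, -96]]
```

```bash
cat >> h.py <<'E'
def pose(obj,gap,psi,R,tilt,dz=0,side=0):
    T=np.radians(tilt);f=np.array([np.cos(psi),np.sin(psi)]);l=np.array([-f[1],f[0]])
    p=np.asarray(obj)-f*(R+gap+.0095*np.cos(T))+l*(OFF+side)
    zt=np.r_[np.sin(T)*f,-np.cos(T)];yt=np.r_[l,0]*FLIP;xt=np.cross(yt,zt)
    return np.r_[p,.017-.0095*np.sin(T)+dz],Ro.from_matrix(np.c_[xt,yt,zt]).as_euler('xyz',degrees=True)
E
python3 - <<'E'
from h import *
can=np.array([.519,.044]);t=bay(1,.042);psi=np.radians(-4.8)
env.set_joints([30,10,-50,-174,-40,89])
s=env.read_state();print(np.round(s["position"],3),s["tool_rot"],s["clock"])
for tilt in(32,34,36,38,40,45):
  r=[]
  for ob,g,dz,sd in((can,.015,.04,.15),(can,.015,0,.12),(can,.015,0,0),(can*.6+t*.4,0,0,0),(t,0,0,0)):
    q=env.inverse_kinematics(*pose(ob,g,psi,.027,tilt,dz,sd));r.append(None if q is None else np.round(q,0).astype(int).tolist())
  print(tilt,r)
E
```

```text
[0.413 0.447 0.238] [-174.03572645   69.76239025 -139.48061489] 7.1333
32 [None, None, [-9, 22, -55, -173, -18, 87], [-8, 24, -45, -172, -12, 85], None]
34 [None, None, [-9, 22, -56, -174, -23, 88], [-8, 25, -47, -173, -16, 86], None]
36 [None, None, [-9, 23, -58, -175, -28, 89], [-8, 26, -49, -174, -21, 87], [-8, 29, -38, -173, -13, 85]]
38 [None, None, [-9, 25, -60, -175, -32, 89], [-8, 26, -50, -175, -25, 88], [-8, 29, -40, -174, -17, 87]]
40 [None, None, [-9, 26, -61, -175, -37, 90], [-8, 27, -52, -175, -29, 89], [-8, 30, -41, -175, -21, 87]]
45 [None, None, None, [-9, 30, -55, -176, -41, 90], [-8, 32, -45, -176, -32, 89]]
```

Run:
```python
from h import *
can=np.array([.519,.044]);psi=np.radians(-4.8);q=None
for dz in(.1,.07,.05):
  for tilt in(38,36,34,40):
    for g in(.03,.022,.015):
      if q is None:
        q=env.inverse_kinematics(*pose(can,g,psi,.027,tilt,dz))
        if q is not None: print(dz,tilt,g,np.round(q,1)); best=(dz,tilt,g)
dz,tilt,g=best
qs=np.array(q);qs[0]+=34
env.set_joints(qs.tolist());print(np.round(env.read_state()["position"],3))
env.set_joints(q)
env.move_straight(*pose(can,.015,psi,.027,36),rate=.06)
s=env.read_state();print(np.round(s["position"],4),s["force"],s["clock"])
for n in("top","scene"):
    f=env.grab_frame(n);cv2.imwrite(f"pics/{n}2.png",f["image"])
A=cv2.imread("pics/top2.png")[130:290,180:380];B=cv2.imread("pics/scene2.png")[140:300,180:380]
cv2.imwrite("pics/c3.png",cv2.resize(np.hstack([A,B]),None,fx=2,fy=2))
```

```text
0.07 38 0.03 [  -8.9    9.9  -54.6 -168.4  -12.7   81.9]
[0.325 0.34  0.082]
[0.4739 0.099  0.0118] [-0.14855889 -0.43088312 -0.58860108] 10.3333
```

View pics/c3.png

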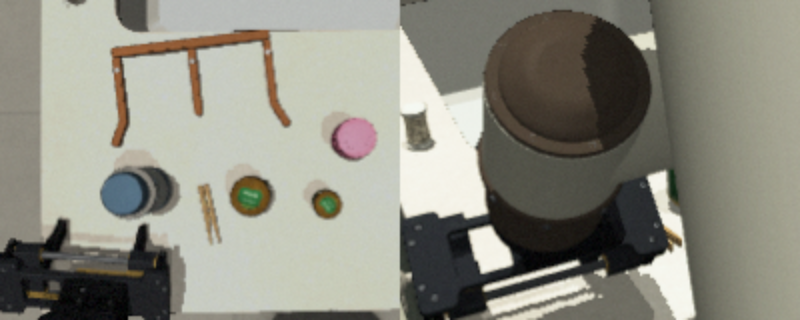

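```bash
cat >> h.py <<'E'
def canparts(x,y):
    c=cyl(x,y,.046,.196);c[:40,2]=.15
    return [cyl(x,y,.054,.15),c]
def see(which,near):
    f=env.grab_frame("top");h=.196 if which=="can" else .105
    m=mask(f,which,[*near,h*.8])
    if m is None: return None
    x,c=fit([(f,m)],canparts if which=="can" else (lambda x,y:[cyl(x,y,.044,.105)]),near,[.012,.012])
    print(which,np.round(x,4),"cost",round(c,3),"rack",np.round(rackxy(x),4));return x
E
python3 - <<'E'
from h import *
c=see("can",[.519,.044]);see("jar",[.514,-.079])
f=env.grab_frame("top");print(proj(f,[[.4696+.005,.048,.02],[*c,0],[*c,.196],[.519,.044,.196]]))
g=f["image"].copy()
for P in canparts(*c):cv2.polylines(g,[cv2.convexHull(proj(f,P).astype(np.float32)).astype(np.int32)],True,(0,0,255),1)
cv2.imwrite("pics/c4.png",cv2.resize(g[195:265,210:310],None,fx=6,fy=6))
E
```

```text
can [0.5192 0.0406] cost 0.11 rack [-0.0854  0.0659]
jar [ 0.5127 -0.0794] cost 0.101 rack [-0.1044 -0.0527]
[[252.0975454  243.35233557]
 [256.28341575 224.11994944]
 [241.93467572 226.69921578]
 [240.17918037 226.80926905]]
```

View pics/c4.png

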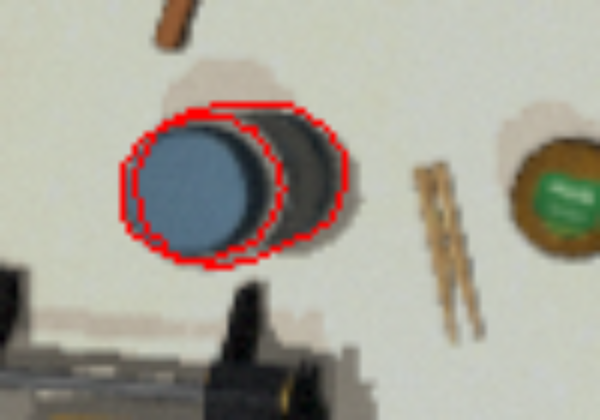

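```bash
cat >> h.py <<'E'
def push(o,t,R,frac,tilts,rate=.04,lim=10):
    o=np.asarray(o);d=t-o;psi=np.arctan2(d[1],d[0])
    env.move_straight(*pose(o,.010,psi,R,tilts[0]),rate=.05)
    hit=env.move_straight(*pose(o+d*frac,0,psi,R,tilts[1]),rate=rate,force_limit=lim)
    s=env.read_state();print("psi",np.degrees(psi).round(1),"hit",hit,"tcp",np.round(s["position"],4),"F",np.round(s["force"],1),"t",s["clock"])
E
python3 - <<'E'
from h import *
push([.5185,.0405],bay(1,.042),.027,.5,(37,38))
see("can",[.58,.037])
E
```

```text
psi -3.2 hit False tcp [0.5516 0.0897 0.0111] F [-1.1 -0.2 -0.1] t 12.975
can [0.5817 0.04  ] cost 0.138 rack [-0.0233  0.0588]
```

Run:
```python
from h import *
push([.582,.0395],bay(1,.042),.027,.55,(38,40))
c=see("can",[.62,.036])
push(c,bay(1,.042),.027,1,(40,42))
c=see("can",[.648,.033])
f=env.grab_frame("top");cv2.imwrite("pics/c5.png",cv2.resize(f["image"][130:270,190:330],None,fx=4,fy=4))
```

```text
psi -5.5 hit False tcp [0.5891 0.0901 0.011 ] F [-0.1 -0.3 -1.1] t 14.75
can [0.6179 0.0397] cost 0.078 rack [0.0127 0.0546]Traceback (most recent call last):
  File "<stdin>", line 4, in <module>
  File "h.py", line 75, in push
    env.move_straight(*pose(o,.010,psi,R,tilts[0]),rate=.05)
    ~~~~~~~~~~~~~~~~~^^^^^^^^^^^^^^^^^^^^^^^^^^^^^^^^^^^^^^^
workcell.Unreachable: the arm cannot follow that straight line within its joint ranges
```

Run:
```python
from h import *
o=np.array([.6175,.0397]);psi=np.radians(-5)
push(o,o+.033*np.array([np.cos(psi),np.sin(psi)]),.027,1,(40,40))
c=see("can",[.648,.035])
f=env.grab_frame("top");cv2.imwrite("pics/c5.png",cv2.resize(f["image"][130:270,190:330],None,fx=4,fy=4))
```

```text
psi -5.0 hit False tcp [0.6206 0.0907 0.0109] F [ 0.2  0.6 -0.7] t 16.4667
can [0.6452 0.0336] cost 0.152 rack [0.0392 0.0458]
```

View pics/c5.png

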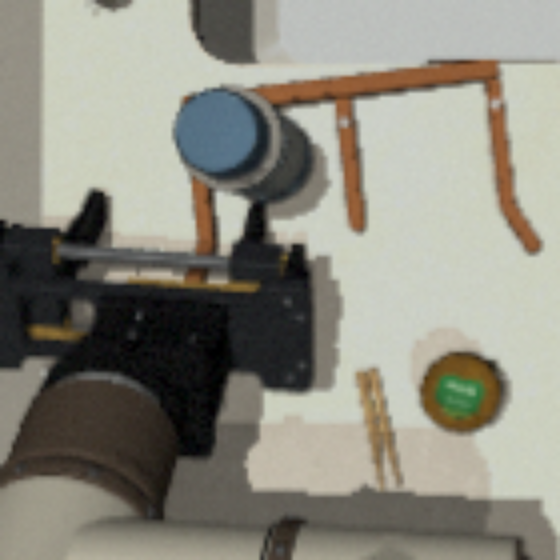

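The can now stands in the left bay about 40 mm deep, with its base near (285,170) in the crop. I'll retreat and plan the jar.

Run:
```python
from h import *
p=np.radians(-5)
env.move_straight(*pose([.5185,.0405],.012,p,.027,38),rate=.12)
env.move_straight(*pose([.5185,.0405],.025,p,.027,38,.05),rate=.1)
print(env.read_state()["clock"],np.round(env.read_state()["joint_positions"],0))
see("can",[.648,.034]);jar=np.array([.5135,-.079]);t=bay(-1,.028)
for psi in(9.3,4,0,-5):
  for tilt in(38,42,45,48):
    r=[]
    for ob,g,dz in((jar,.03,.05),(jar,.015,.05),(jar,.015,0),(jar*.5+t*.5,0,0),(t,0,0)):
      q=env.inverse_kinematics(*pose(ob,g,np.radians(psi),.022,tilt,dz));r.append(None if q is None else np.round(q,0).astype(int).tolist())
    print(psi,tilt,r)
```

```text
18.6333 [ -10.   14.  -57. -171.  -19.   85.]
can [0.6462 0.0355] cost 0.114 rack [0.0404 0.0476]
9.3 38 [None, None, [-18, 19, -38, -97, -16, 30], None, None]
9.3 42 [[-15, 11, -39, -89, -16, 17], [-13, 12, -38, -88, -15, 15], [-28, 22, -42, -112, -26, 54], [-17, 25, -32, -107, -18, 37], [-8, 27, -23, -93, -11, 16]]
9.3 45 [[-24, 13, -42, -100, -23, 36], [-22, 14, -40, -100, -22, 34], [-33, 25, -46, -119, -33, 66], [-23, 27, -36, -118, -25, 54], [-15, 28, -26, -112, -18, 41]]
9.3 48 [[-31, 15, -44, -108, -30, 50], [-29, 16, -43, -108, -29, 48], [-37, 29, -49, -123, -40, 76], [-27, 29, -39, -125, -32, 65], [-20, 30, -30, -122, -26, 56]]
4 38 [None, None, [-19, 20, -39, -108, -15, 38], None, None]
4 42 [[-14, 11, -40, -96, -12, 20], [-12, 12, -38, -94, -11, 16], [-30, 23, -46, -125, -27, 64], [-19, 25, -35, -121, -18, 50], None]
4 45 [[-25, 13, -44, -110, -21, 43], [-23, 14, -42, -110, -20, 41], [-35, 27, -50, -130, -35, 76], [-24, 27, -39, -131, -27, 65], [-18, 29, -30, -127, -19, 54]]
4 48 [[-32, 16, -48, -119, -30, 58], [-30, 16, -46, -119, -28, 57], [-38, 31, -53, -134, -44, 84], 
[... 428 characters left out ...]
33, 16, -51, -128, -31, 66], [-31, 17, -49, -129, -30, 65], [-38, 32, -57, -142, -47, 89], [-27, 31, -46, -146, -37, 80], [-21, 32, -38, -147, -30, 75]]
-5 38 [None, None, [-27, 22, -48, -139, -21, 69], None, None]
-5 42 [[-21, 12, -44, -123, -13, 46], [-19, 13, -42, -121, -11, 42], [-31, 26, -54, -147, -33, 82], [-23, 27, -44, -150, -24, 76], [-18, 30, -35, -151, -18, 72]]
-5 45 [[-29, 15, -51, -136, -24, 66], [-28, 15, -49, -136, -23, 65], [-34, 30, -58, -150, -43, 88], [-24, 29, -47, -154, -32, 82], [-19, 31, -39, -156, -26, 79]]
-5 48 [[-33, 18, -56, -141, -34, 77], [-32, 18, -54, -142, -33, 75], [-36, 34, -61, -151, -52, 93], [-26, 32, -50, -156, -40, 85], [-20, 33, -42, -159, -33, 83]]
```

Run:
```python
from h import *
jar=np.array([.5135,-.079])
def go(P,r=.08):
    try: env.move_straight(*P,rate=r);return 1
    except env.Unreachable as e: print("unreach",e)
def rep(): s=env.read_state();print(np.round(s["position"],3),np.round(s["joint_positions"],0),s["clock"])
P=pose(jar,.03,np.radians(9),.022,45,.05)
if not go(P):
    if not go(pose(jar,.03,np.radians(-5),.022,43,.05)): env.goto(*pose(jar,.03,np.radians(-5),.022,43,.05))
    rep(); go(P)
rep()
go(pose(jar,.015,np.radians(9),.022,46,0),.06); rep()
j=see("jar",jar)
f=env.grab_frame("top");cv2.imwrite("pics/c6.png",cv2.resize(f["image"][130:290,190:390],None,fx=3,fy=3))
```

```text
unreach the arm cannot follow that straight line within its joint ranges
[ 0.459 -0.023  0.06 ] [ -25.   13.  -47. -129.  -17.   55.] 20.375
[ 0.447 -0.038  0.06 ] [ -24.   13.  -42. -101.  -23.   36.] 21.1167
[ 0.463 -0.035  0.01 ] [ -35.   26.  -47. -121.  -35.   70.] 22.1417
jar [ 0.5115 -0.08  ] cost 0.065 rack [-0.1056 -0.0532]
```

View pics/c6.png

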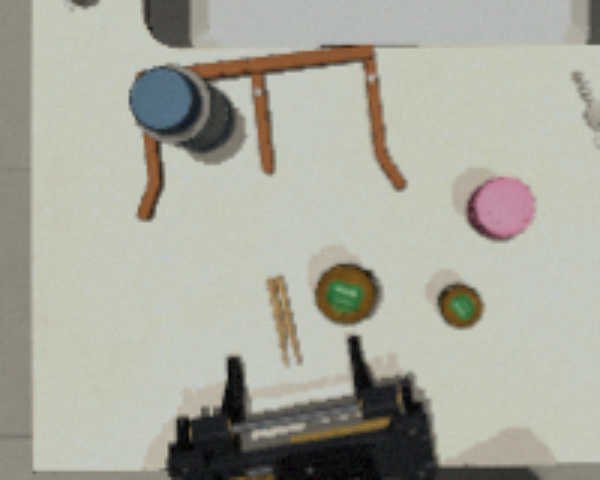

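The right finger sits behind the jar at crop (355,345), and the peg passes between the fingers. Pushing the jar now.

Run:
```python
from h import *
t=bay(-1,.030)
j=np.array([.5125,-.0795])
push(j,t,.022,.5,(46,46)); j=see("jar",j*.5+t*.5)
```

```text
psi 9.3 hit False tcp [ 0.5424 -0.0229  0.0102] F [-1.  -0.6 -0.3] t 24.625
jar [ 0.5776 -0.0702] cost 0.046 rack [-0.0389 -0.0504]
```

Run:
```python
from h import *
t=bay(-1,.030);j=np.array([.5776,-.0702])
push(j,t,.022,.55,(46,47)); j=see("jar",j*.45+t*.55)
d=t-j;psi=np.arctan2(*d[::-1])
psi=np.clip(psi,np.radians(4),np.radians(14));t2=j+np.hypot(*d)*np.array([np.cos(psi),np.sin(psi)])
push(j,t2,.022,1,(47,47)); see("jar",t2); see("can",[.646,.0355])
f=env.grab_frame("top");cv2.imwrite("pics/c7.png",cv2.resize(f["image"][130:290,190:390],None,fx=3,fy=3))
```

```text
psi 10.5 hit False tcp [ 0.5776 -0.0183  0.0101] F [ 0.4 -0.1  0.4] t 26.4833
jar [ 0.6159 -0.0656] cost 0.077 rack [-0.0004 -0.0499]
psi 14.0 hit False tcp [ 0.6057 -0.0156  0.0101] F [-0.4 -0.2 -0.2] t 28.1667
jar [ 0.6443 -0.0576] cost 0.076 rack [ 0.0288 -0.0449]
can [0.6452 0.0362] cost 0.141 rack [0.0395 0.0483]
```

View pics/c7.png

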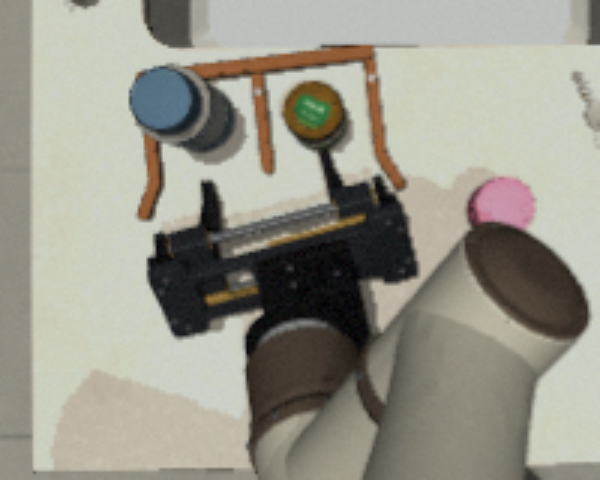

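Run:
```python
from h import *
s=env.read_state();q=np.radians(12)
env.move_straight(s["position"]-np.array([.1*np.cos(q),.1*np.sin(q),-.01]),rate=.1)
a=see("jar",[.644,-.058]);b=see("can",[.645,.036])
f=env.grab_frame("top")
for t in("peg","spool","candle","balm","tape","keys"): print(t,[np.round(d["xyz"],3).tolist() for d in env.search_frame(f,t)[:1]])
print(env.read_state()["clock"])
cv2.imwrite("pics/s8.png",np.hstack([cv2.resize(f["image"][130:290,190:390],None,fx=2,fy=2),env.grab_frame("scene")["image"][80:400,150:550]]))
```

```text
jar [ 0.6443 -0.0569] cost 0.115 rack [ 0.0289 -0.0442]
can [0.6448 0.0353] cost 0.123 rack [0.039  0.0474]
peg [[0.495, -0.027, 0.012]]
spool [[0.758, 0.131, 0.049]]
candle [[0.526, -0.38, 0.048]]
balm [[0.606, -0.377, 0.04]]
tape [[0.426, -0.364, 0.024]]
keys [[0.641, -0.302, 0.002]]
30.125
```

View pics/s8.png

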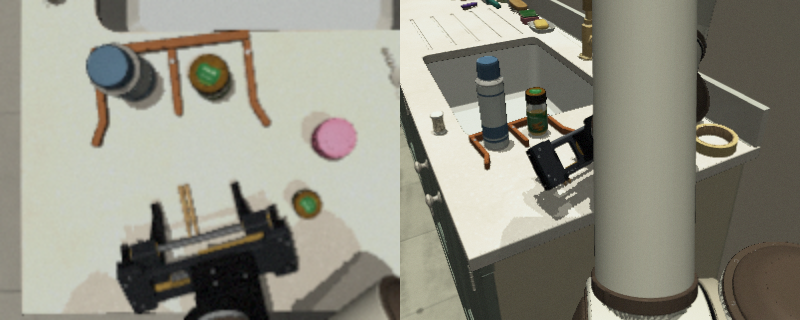

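Both stand upright in their bays, with the can base near (140,85) and the jar near (210,80). The bystanders are unmoved and the gripper is clear.

```bash
python3 -c "
from workcell import env
print(env.close_job())"
```

```text
the job is handed in; nothing more can be done
None
```

The can stands in the left bay (about 39 mm behind the front line) and the jar in the right bay (about 29 mm); the listed bystanders did not move, the arm was clear, and the job was handed in at about 30 s, with no verdict returned.

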